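# Seat the switch module and press its knob home

## Task

Seat the grey switch module flat and square in the pocket of the dark wooden fixture (either way round). Then pick up the black bar knob, turn it so that its bore matches the flat of the D-shaped shaft on the module, push it fully home on the shaft and go on pressing until the sprung shaft is held down at its stop; finish with the gripper still pressing the knob down. Leave the mug, rasp, parts dish and stapler where they are.

Things in the scene. Friction and masses are not known exactly. Their poses are not given: they have to be found in the camera images.
- fixture: Fixed dark wooden block 124 (x) x 104 (y) x 24 mm high, screwed to the bench, with a rectangular pocket in the middle of its top, 67 (x) x 53 (y) mm and 14 mm deep (1.5 mm clearance on each side of the module). Origin: centre of its underside; z up.
- pocket_floor (a point): Centre of the pocket's floor, 10 mm above the bench and 14 mm below the fixture's top; axes as the fixture's.
- module: Loose grey plastic switch module, a block 64 (x) x 50 (y) x 40 mm high, about 0.3 kg, upright on the bench; its lowest 4 mm taper in by 2 mm a side. Origin: centre of its underside; z up. A steel D-shaft rises from the centre of its top, 24 mm high. Seated, 26 mm of the block stand above the fixture's top.
- shaft_tip (a point): Centre of the top end of the module's steel D-shaft, 64 mm above the module's underside when not pressed. 16 mm in diameter with one flat 3 mm from its axis; this point's x axis points square out of the flat (along the module's x), z up. The top 2 mm taper in by about 1.2 mm. The shaft does not turn in the module.
- shaft (a joint): How far the shaft is pressed down into the module, in m: 0 released, 0.005 at its stop. A spring resists with about 4 N at the start and 8 N at the stop.
- knob: Loose black bar knob, 0.07 kg, bore down on the bench, 38 mm high: a round skirt 54 mm wide and 6 mm high, and on it, to the top, a bar 28 mm wide (flat sides y = +-14 mm, x -28 to +20 mm) with a pointed nose. Origin: centre of underside, on the bore's axis; x to the nose. D-bore 16 mm deep, radius 9 mm, flat 4 mm from the axis on the nose side: the nose must point the way the shaft's flat faces.
- knob_nose (a point): Tip of the knob's overhanging nose, 34 mm along x from its axis and 27 mm above its underside (axes as the knob's); a white line on top runs to it. Home on the shaft, the knob's underside is 16 mm below the shaft's tip, 8 mm above the module's top (3 mm with the shaft at its stop).
- mug: Blue enamel mug, 84 mm wide, 88 mm high, a bystander. Origin: centre of its underside.
- rasp: Steel wood rasp with a wooden handle, 310 mm long along its x, up to 22 mm high, a bystander. Origin: on its underside, 150 mm from the blade's end; x points from handle to blade.
- dish: Round stainless steel magnetic parts dish, 140 mm wide, 26 mm high, a bystander. Origin: centre of its underside.
- stapler: Grey stapler with a press button, 150 mm long (x), 36 mm wide, 52 mm high, a bystander. Origin: centre of its underside.
There are look-alikes about, which are no part of the job. What is shaped like the module but blue, turquoise or yellow is not meant.

How it is judged:
On the way, in this order (a step that is already met when the one before it is completed fails the run):
1. the module is seated flat and square on the pocket's floor (horizontal distance between module and pocket_floor below 0.0035 m and z of module in the frame of pocket_floor below 0.002 m and angle between module's own z axis and vertical below 0.04 rad and angle between the x axis of module and the x axis of fixture, either way round below 0.09 rad), for 0.2 s.
2. the knob is fully home on the D-shaft, nose the way the flat faces (horizontal distance between knob and shaft_tip below 0.0035 m and z of knob in the frame of shaft_tip below -0.014 m and x of knob_nose in the frame of shaft_tip above 0.03 m and angle between the x axis of knob and the x axis of shaft_tip, either way round below 0.3 rad and angle between knob's own z axis and vertical below 0.1 rad), for 0.2 s.
At the end, for the whole second after the job is handed in: Module in the pocket (3.5 mm, within 2 mm of the floor, tilt 0.04, square 0.09 rad); knob on the shaft (3.5 mm, upright 0.1, nose within 0.3 rad of the flat, tip at least 14 mm into the bore); the robot bears on the knob (over 2 N) and holds the shaft in by over 3.5 of its 5 mm (all of step 1 and all of step 2 and value of joint shaft above 0.0035 m and contact force between any of the fingers, the arm and knob above 2 N); the arm keeps its last pose, push and grip.
It fails at once if the mug is shifted by more than 30 mm (distance of mug from where it was at the start of the episode above 0.03 m).
It fails at once if the rasp is shifted by more than 30 mm (distance of rasp from where it was at the start of the episode above 0.03 m).
It fails at once if the parts dish is shifted by more than 30 mm (distance of dish from where it was at the start of the episode above 0.03 m).
It fails at once if the stapler is shifted by more than 30 mm (distance of stapler from where it was at the start of the episode above 0.03 m).
It also fails if it takes over 62 s, if anything falls off the work surface, if the arm or the gripper's body presses on something with over 40 N, if the wrist force passes 120 N, or if a joint passes its speed limit or range.

## Robot

A 6-joint arm with a two-finger parallel gripper is mounted at the origin on the work surface. World frame = base frame: x ahead of the robot, y to its left, z up, the work surface at z = 0. Lengths are in m, angles in rad, forces in N, time in s.
With the tool pointing down it reaches from about 0.375 to 0.9 m from the base axis. Payload 3.1 kg.
Tool frame: the origin (TCP) lies between the finger pads; the fingertips stand 8 mm ahead of it and the grasp point (between the pads) lies 11 mm behind it; z points along the fingers, y is the line along which they close (so a half turn about z gives the same grasp; the last joint's range is limited). The gripper opens to 85 mm and grips with 20 to 120 N. Pads are 22 mm wide; open, the fingers measure 114 mm over their backs; the gripper's body (76 mm by 85 mm) begins 54 mm behind the grasp point. The pads swing forward as they close: fully open they stand 13 mm farther back than shut.
Start: joints at [-1.438, 0.527, 1.433, -0, 1.181, -0.178], TCP at [0.191, -0.595, 0.206] pointing down, gripper open.
Joint ranges: [-3.08, 3.08], [-0.75, 2.2], [0.22, 2.44], [-1.43, 4.57], [0, 2.65], [-2.85, 2.85]. Speed limits (rad/s): [2.79, 2.79, 3.14, 3.14, 3.14, 3.14].

## Interface

Orientations are given as a unit quaternion [x, y, z, w].
In Python, from station import readout, cams, sign_off gives the robot as it stands.
- The arm moves only by the tool send_rows, never from a script. Its argument "commands" is text: rows parted by semicolons, each of 5 numbers parted by spaces: the finger opening in mm, from 0 to 85.4, then the shift along the tool's x, y, z each as a share of 0.02 m, from -1 to 1, then the turn about the tool's z as a share of 4 degrees, from -1 to 1. In form: grip dx dy dz spin; .... A call has 1 to 20 rows; each row shifts and turns the commanded pose from where the row before left it, along the tool's axes as they then stand; what a row does not reach is not made up. A row lasts 1/12 s, in which the tool goes at most 41.7 mm and 7.16 degrees, less where a joint would pass 70% of its speed; a pose out of reach is approached as far as the arm can. A call with a number of a shift or a turn outside -1 to 1 is refused whole. A call with a gripper value outside its range is refused whole. The fingers move at their own pace and stop on an object; "grip_force" is the grip in N (left out, the last holds). Time passes only in rows, so rows that do not move let the fingers close. It gives the time, the measured TCP pose, the force, the opening and the grip force at its end, in the units of the state.
- readout.sense(): the state, without advancing time (a new reading comes with each control period).
- cams.snapshot(name): name is "scene" or "side" or "wrist"; returns a dict with "pixels" (420x560x3 uint8, red, green, blue), "intrinsics" (3x3 intrinsics, pixels), "eye" and "rotation" of the camera in the world. Camera axes: x right, y down, z forward; pixel columns grow to the right and rows downward; lengths in m; the calibration is good to about 2 mm. The wrist camera is an equidistant fisheye: a pixel r from the principal point sees the ray r / f radians off the axis. A picture is of the moment at which its call begins. There is no depth.
- sign_off(): hands the job in; it is judged then, once.
The state is a dict: "t": time; "q": joint angles; "qd": joint speeds; "tau": joint torques, N m; "tcp_pos": TCP position; "tool_rot": TCP orientation; "force": force on the tool from outside, world axes, zero at the start; "ft_torque": the same for the moment, N m; "finger_gap": opening from 0.0 (shut) to 1.0 (fully open); "gripper_force": force on a finger pad.
Only numpy, scipy, OpenCV 4.12 (cv2) and the standard library are available. Lean on these libraries where they do the work, as an engineer would, in place of code of your own. Each camera call takes 0.05 s, during which the arm holds its last target. There are 200 camera calls.

## Working session

There is one attempt and no reset: what is moved stays moved. The work goes in short steps, Python scripts to look and compute and a tool call to move; the robot and the scene stay as the last step left them, time stands still between calls to the robot, and variables do not carry over. Pictures are saved under pics/ and viewed, at most 10 in all, crops included, and the job is handed in when it is done.

Besides the shell and the picture viewer there is one more tool, called after "Emit:" by a JSON object that holds its "fn" and its "kwargs". send_rows: Moves the arm, as the interface text tells. Its arguments: {"type":"object","properties":{"commands":{"type":"string"},"grip_force":{"type":"number"}},"required":["commands"]}

```bash
mkdir -p pics; ls; cat > h.py <<'E'
import numpy as np,cv2
from station import readout,cams,sign_off
def snap(n,f):
    s=cams.snapshot(n); cv2.imwrite('pics/'+f+'.png',np.ascontiguousarray(s['pixels'][:,:,::-1])); np.savez('pics/'+f+'.npz',**{k:s[k] for k in('intrinsics','eye','rotation')}); return s
def ray(f,u,v,fish=False):
    s=np.load('pics/'+f+'.npz');K=s['intrinsics'];a=(u-K[0,2])/K[0,0];b=(v-K[1,2])/K[1,1]
    if fish:
        r=np.hypot(a,b)+1e-12;d=np.array([a/r*np.sin(r),b/r*np.sin(r),np.cos(r)])
    else: d=np.array([a,b,1.])
    return s['eye'],s['rotation']@d
def onz(f,u,v,z,fish=False):
    e,d=ray(f,u,v,fish);return e+d*(z-e[2])/d[2]
def proj(f,P,fish=False):
    s=np.load('pics/'+f+'.npz');K=s['intrinsics'];c=s['rotation'].T@(np.array(P)-s['eye'])
    if fish:
        r=np.hypot(c[0],c[1]);t=np.arctan2(r,c[2]);x=c[:2]/r*t
    else:x=c[:2]/c[2]
    return K[0,0]*x[0]+K[0,2],K[1,1]*x[1]+K[1,2]
E
python3 - <<'E'
from h import *
for n in('scene','side','wrist'):
    s=snap(n,n+'0');print(n,s['eye'],s['rotation'].tolist(),s['intrinsics'].tolist())
    
a=cv2.imread('pics/scene0.png');b=cv2.imread('pics/side0.png')
print(readout.sense())
E
```

```text
pics
scene [1.48108822 0.0510351  0.74244741] [0.5846533903896891, 0.6694213652248386, -0.33633465519518185, -0.31134297583387555] [[434.987451478383, 0.0, 279.3613844233844], [0.0, 434.987451478383, 205.23830958135034], [0.0, 0.0, 1.0]]
side [0.0934766  0.67475404 1.04018975] [-0.2618108014265831, 0.901652046477584, -0.32903134525361044, 0.1010794993050233] [[433.9942600280949, 0.0, 280.3934699005522], [0.0, 433.9942600280949, 216.34894962609334], [0.0, 0.0, 1.0]]
wrist [ 0.27017927 -0.56898087  0.37302306] [0.7972645615735325, -0.5811414057163536, -0.09705730963568875, 0.13123933887087816] [[325.19226210127806, 0.0, 281.6783536766628], [0.0, 325.19226210127806, 208.47416988253178], [0.0, 0.0, 1.0]]
{'t': 0.15, 'q': array([-1.43854172e+00,  5.28259006e-01,  1.43364324e+00, -3.06382586e-06,
        1.18141450e+00, -1.78484691e-01]), 'qd': array([-0.00048029, -0.00061416, -0.00537784,  0.00079044,  0.00051109,
       -0.0008704 ]), 'tau': array([ 1.12004927e-03, -4.42743444e+01, -1.78276616e+01, -2.90517855e-04,
        5.57864638e-03, -2.75068757e-06]), 'tcp_pos': array([ 0.19105555, -0.59443661,  0.20484333]), 'tool_rot': array([ 9.87953940e-01,  1.54745824e-01,  1.85080220e-05, -8.61845248e-04]), 'force': array([ 0.00091982, -0.05493867, -0.8686995 ]), 'ft_torque': array([0.01592058, 0.02232284, 0.01038756]), 'gripper_force': 0.0, 'finger_gap': 1.00148231742368}
```

```bash
sed -i "s/^import numpy as np,cv2/import numpy as np,cv2\nfrom scipy.spatial.transform import Rotation as Ro/; s/s\['rotation'\]@d/Ro.from_quat(s['rotation']).as_matrix()@d/; s/s\['rotation'\].T@/Ro.from_quat(s['rotation']).as_matrix().T@/" h.py; grep -n Ro h.py
```

```text
2:from scipy.spatial.transform import Rotation as Ro
11:    return s['eye'],Ro.from_quat(s['rotation']).as_matrix()@d
15:    s=np.load('pics/'+f+'.npz');K=s['intrinsics'];c=Ro.from_quat(s['rotation']).as_matrix().T@(np.array(P)-s['eye'])
```

View pics/scene0.png

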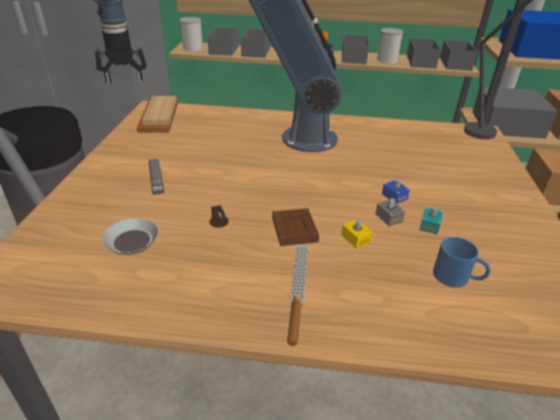

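View pics/side0.png

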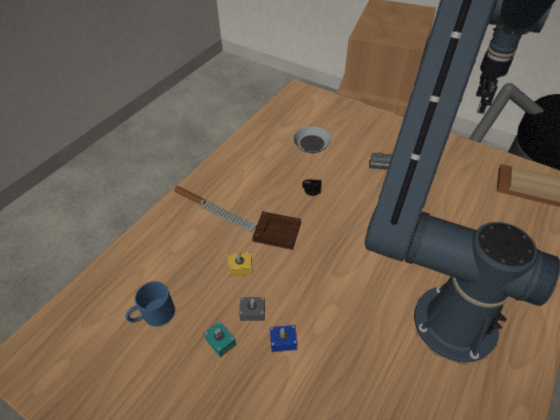

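Scene picture: grey module at (390,211), look-alikes blue (396,190), turquoise (432,220), yellow (357,233); the grey one is meant (only grey one). Fixture at (295,226), knob at (219,215). In the side picture: grey module (252,308), fixture (277,230), knob (313,187).

```bash
python3 - <<'E'
from h import *
def crop(f,u,v,w=80,h=60,k=5):
    a=cv2.imread(f'pics/{f}.png')[v-h//2:v+h//2,u-w//2:u+w//2]
    b=cv2.resize(a,None,fx=k,fy=k,interpolation=cv2.INTER_CUBIC)
    for x in range(0,w,10): cv2.putText(b,str(u-w//2+x),(x*k,8),0,.3,(255,255,255),1);cv2.line(b,(x*k,10),(x*k,14),(255,255,255),1)
    for y in range(10,h,10): cv2.putText(b,str(v-h//2+y),(0,y*k+3),0,.3,(255,255,255),1);cv2.line(b,(20,y*k),(24,y*k),(255,255,255),1)
    return b
cv2.imwrite('pics/c1.png',np.vstack([np.hstack([crop('scene0',390,210),crop('side0',252,308)]),np.hstack([crop('scene0',295,225),crop('side0',277,230)])]))
print([onz('scene0',*p) for p in[(295,226,.024),(390,218,0),(219,220,0)]])
print([onz('side0',*p) for p in[(277,230,.024),(252,308,.04),(313,187,.03)]])
E
```

```text
[array([ 0.56585756, -0.00276479,  0.024     ]), array([0.45712486, 0.26063679, 0.        ]), array([ 0.54066619, -0.21743905,  0.        ])]
[array([0.54545929, 0.00549642, 0.024     ]), array([0.45402745, 0.26452502, 0.04      ]), array([ 0.5405679 , -0.20147315,  0.03      ])]
```

View pics/c1.png

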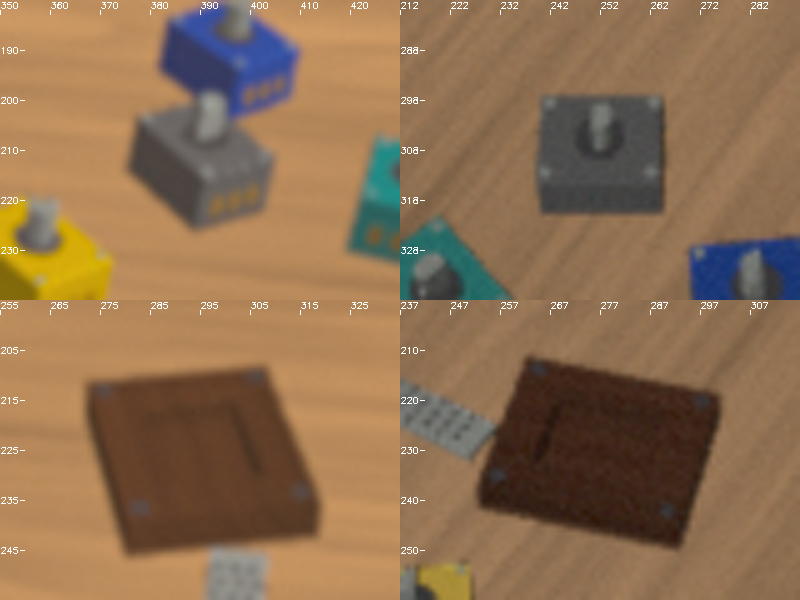

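The crop shows the fixture (rough-edged corners legible, both views), the module with shaft; the flat of the shaft isn't legible yet. Corners measured next.

```bash
python3 - <<'E'
from h import *
def m(f,pts,u0,v0,z):
    P=np.array([onz(f,u0+(x+.5)/5-.5,v0+(y+.5)/5-.5,z) for x,y in pts])[:,:2]
    n=len(P);print(f,P.round(4).tolist(),'mean',P.mean(0).round(4))
    for i in range(n):
        d=P[(i+1)%n]-P[i];print('  len %.4f ang %.3f'%(np.hypot(*d),np.arctan2(d[1],d[0])))
m('scene0',[(86,85),(265,67),(318,205),(124,242)],255,195,.024)
m('side0',[(125,57),(319,93),(282,234),(78,197)],237,200,.024)
m('scene0',[(137,118),(199,188),(273,152)],350,180,.04)
m('side0',[(141,96),(260,96),(264,185),(138,183)],212,278,.04)
E
```

```text
scene0 [[0.511, -0.0729], [0.4784, 0.0249], [0.5969, 0.0608], [0.6414, -0.0355]] mean [ 0.5569 -0.0057]
  len 0.1031 ang 1.893
  len 0.1239 ang 0.294
  len 0.1061 ang -1.138
  len 0.1356 ang -2.862
side0 [[0.6268, -0.0323], [0.5099, -0.0712], [0.4733, 0.0318], [0.5889, 0.0727]] mean [5.497e-01 2.000e-04]
  len 0.1232 ang -2.820
  len 0.1093 ang 1.913
  len 0.1227 ang 0.340
  len 0.1116 ang -1.224
scene0 [[0.447, 0.2185], [0.5089, 0.248], [0.4685, 0.2918]] mean [0.4748 0.2528]
  len 0.0686 ang 0.446
  len 0.0595 ang 2.315
  len 0.0764 ang -1.857
side0 [[0.4997, 0.2549], [0.4471, 0.2217], [0.4167, 0.263], [0.4715, 0.2962]] mean [0.4587 0.2589]
  len 0.0622 ang -2.578
  len 0.0512 ang 2.204
  len 0.0640 ang 0.546
  len 0.0501 ang -0.972
```

Emit:
{"fn": "send_rows", "kwargs": {"commands": "85 1 -0.83 0 0;85 1 -0.83 0 0;85 1 -0.83 0 0;85 1 -0.83 0 0;85 1 -0.83 0 0;85 1 -0.83 0 0;85 1 -0.83 0 0;85 1 -0.83 0 0;85 1 -0.83 0 0;85 1 -0.83 0 0;85 1 -0.83 0 0;85 1 -0.83 0 0;85 1 -0.83 0 0;85 1 -0.83 0 0;85 1 -0.83 0 0;85 1 -0.83 0 0;85 1 -0.83 0 0;85 1 -0.83 0 0;85 0 0 0 0;85 0 0 0 0"}}

```text
t: 1.82
tcp_pos: [0.4428, -0.1994, 0.2055]
tool_rot: [0.988, 0.156, -0.0, -0.0]
force: [0.3, 0.8, -0.9]
finger_gap: 0.997
gripper_force: 0.0
```

```bash
cat >> h.py <<'E'
def crop(f,u,v,w,h,k):
    a=cv2.imread(f'pics/{f}.png')[v-h//2:v+h//2,u-w//2:u+w//2]
    b=cv2.resize(a,None,fx=k,fy=k,interpolation=cv2.INTER_CUBIC)
    for x in range(0,w,10): cv2.putText(b,str(u-w//2+x),(x*k,8),0,.3,(255,255,255),1);cv2.line(b,(x*k,10),(x*k,14),(255,255,255),1)
    for y in range(10,h,10): cv2.putText(b,str(v-h//2+y),(0,y*k+3),0,.3,(255,255,255),1);cv2.line(b,(20,y*k),(24,y*k),(255,255,255),1)
    return b
def yaw(): 
    X=Ro.from_quat(readout.sense()['tool_rot']).as_matrix();return np.arctan2(X[1,0],X[0,0])
def plan(x,y,z,yw):
    s=readout.sense();p=s['tcp_pos'];c=yaw();d=np.array([x,y,z])-p
    dy=(yw-c+np.pi)%(2*np.pi)-np.pi
    print('t %.2f tcp'%s['t'],p.round(4),'yaw %.4f'%c,'dist',d.round(4))
    print('no-turn units x %.2f y %.2f z %.2f spin %.2f'%((d[0]*np.cos(c)+d[1]*np.sin(c))/.02,(d[0]*np.sin(c)-d[1]*np.cos(c))/.02,-d[2]/.02,-np.degrees(dy)/4))
    print('in target-yaw axes x %.2f y %.2f'%((d[0]*np.cos(yw)+d[1]*np.sin(yw))/.02,(d[0]*np.sin(yw)-d[1]*np.cos(yw))/.02))
E
python3 - <<'E'
from h import *
s=snap('wrist','w1');print(s['eye'],Ro.from_quat(s['rotation']).as_matrix())
plan(.44,.2,.2,.56)
for P in [(.54,-.205,.02),(.552,-.002,.024),(.459,.259,.04)]: print(proj('w1',P,True))
E
```

```text
[ 0.52183841 -0.17342632  0.3736988 ] [[ 3.08611840e-01 -9.00207418e-01 -3.07221968e-01]
 [-9.51187954e-01 -2.92226225e-01 -9.92235338e-02]
 [-4.56554657e-04  3.22847392e-01 -9.46450925e-01]]
t 1.87 tcp [ 0.4425 -0.2003  0.2055] yaw 0.3123 dist [-0.0025  0.4003 -0.0055]
no-turn units x 6.03 y -19.08 z 0.28 spin -3.55
in target-yaw axes x 10.52 y -17.02
(np.float64(315.1519029765665), np.float64(95.0408052443686))
(np.float64(143.5278260300275), np.float64(37.44298649597158))
(np.float64(-22.09334068895339), np.float64(83.21992453696721))
```

View pics/w1.png

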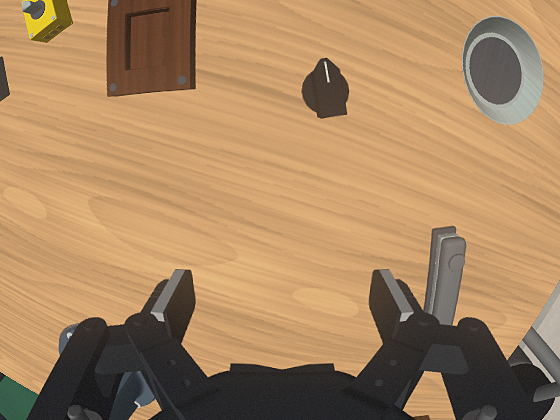

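The view shows the knob at (325,90), nose pointing up the image at (325,58) with its white line; the fixture with its pocket is at (150,45), cut off at the top; stapler and dish at right.

Emit:
{"fn": "send_rows", "kwargs": {"commands": "85 0.47 -0.965 0.34 0;85 0.47 -0.965 0.34 0;85 0.47 -0.965 0.34 0;85 0.47 -0.965 0.34 0;85 0.47 -0.965 0.34 0;85 0.47 -0.965 0.34 0;85 0.47 -0.965 0.34 0;85 0.47 -0.965 0.34 0;85 0 0 0 0;85 0 0 0 0;85 0 0 0 0"}}

```text
t: 2.78
tcp_pos: [0.4672, -0.0318, 0.1514]
tool_rot: [0.988, 0.154, 0.0, 0.0]
force: [0.3, -0.8, 1.3]
finger_gap: 0.996
gripper_force: 0.0
```

```bash
python3 - <<'E'
from h import *
snap('wrist','wf');plan(.383,.211,.14,.56)
E
```

```text
t 2.83 tcp [ 0.4673 -0.0319  0.1515] yaw 0.3093 dist [-0.0843  0.2429 -0.0115]
no-turn units x -0.32 y -12.85 z 0.58 spin -3.59
in target-yaw axes x 2.88 y -12.53
```

Emit:
{"fn": "send_rows", "kwargs": {"commands": "85 0 -0.9 0 0;85 0 -0.9 0.05 0;85 0 -0.9 0.05 0;85 0 -0.9 0.05 0;85 0 -0.9 0.05 0;85 0 -0.9 0.05 0;85 0 -0.9 0.05 0;85 0 -0.9 0.05 0;85 0 -0.9 0.05 0;85 0 -0.9 0.05 0;85 0 -0.9 0.05 -0.5;85 0 -0.9 0 -0.75;85 -0.1 -0.9 0 -0.75;85 -0.1 -0.9 0 -0.75;85 0 0 0 -0.75;85 0 0 0 0;85 0 0 0 0;85 0 0 0 0"}}

```text
t: 4.33
tcp_pos: [0.3828, 0.2054, 0.1415]
tool_rot: [0.962, 0.273, 0.001, 0.0]
force: [0.1, -0.0, 0.4]
finger_gap: 0.999
gripper_force: 0.0
```

```bash
python3 - <<'E'
from h import *
snap('wrist','wm');plan(.459,.259,.14,.56)
a=crop('wf',280,80,200,150,4)
cv2.imwrite('pics/c2.png',np.vstack([cv2.resize(cv2.imread('pics/wf.png')[:300],None,fx=1,fy=1),cv2.imread('pics/wm.png')[:300]]))
E
```

```text
t 4.38 tcp [0.3827 0.2055 0.1414] yaw 0.5526 dist [ 0.0763  0.0535 -0.0014]
no-turn units x 4.65 y -0.28 z 0.07 spin -0.11
in target-yaw axes x 4.66 y -0.24
```

View pics/c2.png

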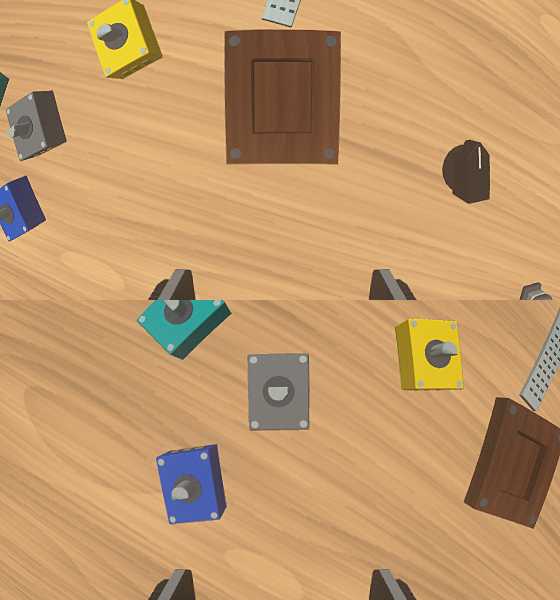

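Top: fixture centred at (282,96), knob at (467,170). Bottom: grey module at (279,92) with D-shaft at (278,92), flat seemingly toward the image's top; blue (190,185), turquoise (185,25), yellow (430,55) are look-alikes.

```bash
python3 - <<'E'
from h import *
a=crop('wf',282,96,130,150,4);b=crop('wm',279,92,70,100,4)
h=np.zeros((600,800,3),np.uint8);h[:,:520]=a;h[:400,520:]=b;cv2.imwrite('pics/c3.png',h)
E
```

```text
(no output)
```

View pics/c3.png

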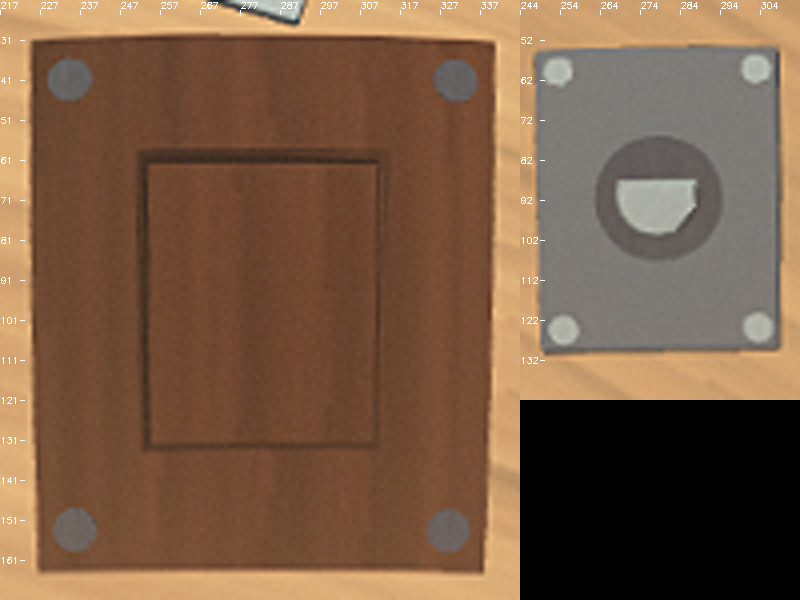

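```bash
python3 - <<'E'
from h import *
def m(f,pts,u0,v0,z,k=4):
    P=np.array([onz(f,u0+(x+.5)/k-.5,v0+(y+.5)/k-.5,z,True) for x,y in pts])[:,:2]
    n=len(P);print(f,'mean',P.mean(0).round(4))
    for i in range(n):
        d=P[(i+1)%n]-P[i];print('  len %.4f ang %.4f'%(np.hypot(*d),np.arctan2(d[1],d[0])))
m('wf',[(33,42),(495,42),(484,572),(38,570)],217,21,.024)
m('wf',[(70,80),(456,80),(448,529),(74,529)],217,21,.024)
m('wf',[(138,150),(386,151),(381,446),(143,450)],217,21,.024)
m('wm',[(16,51),(258,47),(260,348),(24,352)],244,42,.04)
m('wm',[(38,72),(236,69),(238,327),(44,330)],244,42,.04)
m('wm',[(96,179),(178,179)],244,42,.064)
plan(.459,.259,.14,.56)
E
```

```text
wf mean [ 0.5516 -0.0051]
  len 0.1033 ang -1.2597
  len 0.1235 ang -2.8350
  len 0.1039 ang 1.8760
  len 0.1229 ang 0.3022
wf mean [ 0.5516 -0.0049]
  len 0.0860 ang -1.2601
  len 0.1039 ang -2.8350
  len 0.0862 ang 1.8806
  len 0.1038 ang 0.3045
wf mean [ 0.5523 -0.0047]
  len 0.0550 ang -1.2647
  len 0.0676 ang -2.8395
  len 0.0540 ang 1.8978
  len 0.0687 ang 0.3175
wm mean [0.4598 0.2563]
  len 0.0490 ang -1.0048
  len 0.0629 ang -2.5757
  len 0.0488 ang 2.1390
  len 0.0630 ang 0.5696
wm mean [0.4596 0.2563]
  len 0.0401 ang -1.0062
  len 0.0538 ang -2.5761
  len 0.0400 ang 2.1373
  len 0.0539 ang 0.5677
wm mean [0.462  0.2579]
  len 0.0152 ang -1.0214
  len 0.0152 ang 2.1202
t 4.38 tcp [0.3827 0.2055 0.1414] yaw 0.5526 dist [ 0.0763  0.0535 -0.0014]
no-turn units x 4.65 y -0.28 z 0.07 spin -0.11
in target-yaw axes x 4.66 y -0.24
```

Emit:
{"fn": "send_rows", "kwargs": {"commands": "75 0 0 0 -0.21;75 0.92 -0.015 0 0;75 0.92 -0.015 0 0;75 0.92 -0.015 0 0;75 0.92 -0.015 0 0;75 0.92 -0.015 0.2 0;75 0 0 0.9 0;75 0 0 0.9 0;75 0 0 0.9 0;75 0 0 0.9 0;75 0 0 0.9 0;75 0 0 0.6 0;75 0 0 0.4 0;75 0 0 0 0;75 0 0 0 0"}}

```text
t: 5.63
tcp_pos: [0.4586, 0.2568, 0.027]
tool_rot: [0.96, 0.281, -0.0, 0.0]
force: [-0.2, -0.8, -0.0]
finger_gap: 0.879
gripper_force: 0.0
```

```bash
python3 - <<'E'
from h import *
plan(.4597,.2563,.026,.567)
E
```

```text
t 5.63 tcp [0.4586 0.2568 0.027 ] yaw 0.5694 dist [ 0.0011 -0.0005 -0.001 ]
no-turn units x 0.03 y 0.05 z 0.05 spin 0.03
in target-yaw axes x 0.03 y 0.05
```

Emit:
{"fn": "send_rows", "kwargs": {"commands": "75 0.03 0.05 0.05 0;40 0 0 0 0;40 0 0 0 0;40 0 0 0 0;40 0 0 0 0;40 0 0 0 0;40 0 0 0 0;40 0 0 0 0", "grip_force": 50}}

```text
t: 6.3
tcp_pos: [0.4595, 0.2566, 0.0263]
tool_rot: [0.96, 0.281, 0.0, -0.0]
force: [0.3, 0.3, 0.2]
finger_gap: 0.466
gripper_force: 0.0
```

Emit:
{"fn": "send_rows", "kwargs": {"commands": "40 0 0 0 0;40 0 0 -0.6 0;40 0 0 -1 0;40 0 0 -1 0;40 0 0 -1 0;40 0 0 0 0;40 0 0 0 0"}}

```text
t: 6.88
tcp_pos: [0.4602, 0.2568, 0.0991]
tool_rot: [0.96, 0.281, 0.001, -0.0]
force: [-0.3, -0.7, -0.2]
finger_gap: 0.471
gripper_force: 0.0
```

```bash
python3 - <<'E'
from h import *
snap('wrist','wg');snap('side','sg')
plan(.5517,-.005,.096,.308)
s=readout.sense();p=s['tcp_pos'];c=yaw();b=p[2]-.026
R=np.array([[np.cos(c),-np.sin(c)],[np.sin(c),np.cos(c)]])
print(proj('wg',[*p[:2],b+.064],True))
for q in [(.032,.025),(.032,-.025),(-.032,-.025),(-.032,.025)]:
    print(proj('wg',[*(p[:2]+R@q),b+.04],True))
cv2.imwrite('pics/c4.png',crop('wg',280,200,200,150,4))
E
```

```text
t 6.98 tcp [0.4588 0.2563 0.0976] yaw 0.5698 dist [ 0.0929 -0.2613 -0.0016]
no-turn units x -3.14 y 13.51 z 0.08 spin 3.75
in target-yaw axes x 0.46 y 13.86
(np.float64(281.58278171865976), np.float64(287.23126818057233))
(np.float64(232.5338720336894), np.float64(207.61278849691166))
(np.float64(330.61269612084544), np.float64(207.60232273039173))
(np.float64(323.8405046701412), np.float64(310.20198028031217))
(np.float64(239.336989152215), np.float64(310.2131280041591))
```

View pics/c4.png

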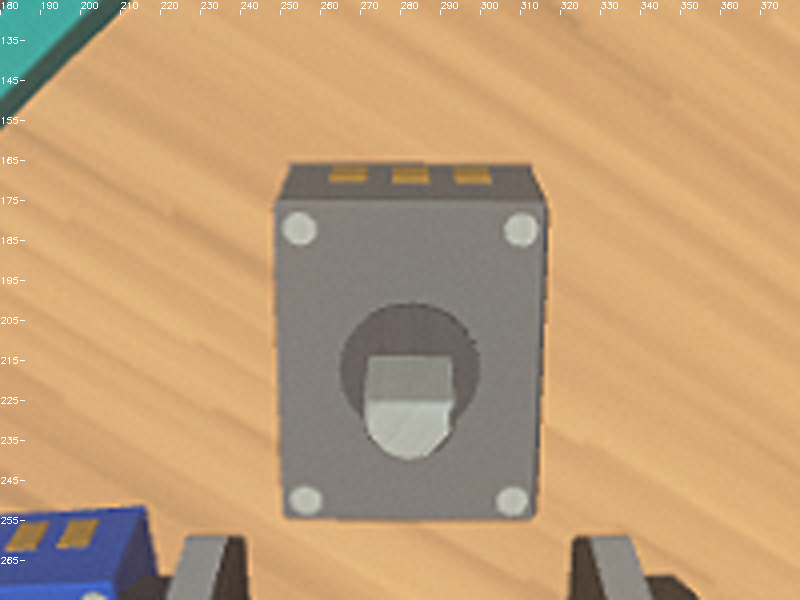

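The crop shows the module still on the bench (top corners about (248,175)–(317,175)–(315,255)–(251,255)), so the fingers closed to 40 mm without it. I'll compare with where it was and where the fingers really are.

```bash
python3 - <<'E'
from h import *
def m(f,pts,u0,v0,z,k=4):
    P=np.array([onz(f,u0+(x+.5)/k-.5,v0+(y+.5)/k-.5,z,True) for x,y in pts])[:,:2]
    print(f,'mean',P.mean(0).round(4))
    for i in range(len(P)):
        d=P[(i+1)%len(P)]-P[i];print('  len %.4f ang %.4f'%(np.hypot(*d),np.arctan2(d[1],d[0])))
for z in(.04,.05): m('wg',[(276,200),(547,200),(535,517),(285,517)],180,125,z)
s=np.load('pics/wg.npz');print(s['eye'])
p=readout.sense()['tcp_pos'];print('tcp proj',proj('wg',p,True),proj('sg',p))
c=yaw()
for f in('w1','wm','wg'): print(np.load(f'pics/{f}.npz')['eye'])
for sgn in(1,-1):print('tip',proj('wg',[p[0]+sgn*-.02*np.sin(c),p[1]+sgn*.02*np.cos(c),p[2]-.004],True))
a=np.hstack([crop('sg',250,280,130,150,3),cv2.imread('pics/wg.png')[150:420:,80:480][:270]]) if 0 else None
A=crop('sg',245,285,130,140,3);B=cv2.imread('pics/wg.png')[0:420,90:480];h=np.zeros((420,780,3),np.uint8);h[:,:390]=A;h[:,390:]=B;cv2.imwrite('pics/c5.png',h)
E
```

```text
wg mean [0.4603 0.2566]
  len 0.0487 ang -1.0009
  len 0.0632 ang -2.5736
  len 0.0489 ang 2.1403
  len 0.0632 ang 0.5639
wg mean [0.4634 0.2586]
  len 0.0465 ang -1.0009
  len 0.0604 ang -2.5736
  len 0.0468 ang 2.1403
  len 0.0604 ang 0.5639
[0.52973341 0.30173087 0.26759035]
tcp proj (np.float64(281.57974133832465), np.float64(252.13590740456704)) (np.float64(250.9267500218796), np.float64(293.2701730007301))
[ 0.52183841 -0.17342632  0.3736988 ]
[0.45331085 0.24925732 0.30983317]
[0.52973341 0.30173087 0.26759035]
tip (np.float64(247.9692778041185), np.float64(249.00879884245978))
tip (np.float64(315.1899131570768), np.float64(249.000949161423))
```

View pics/c5.png

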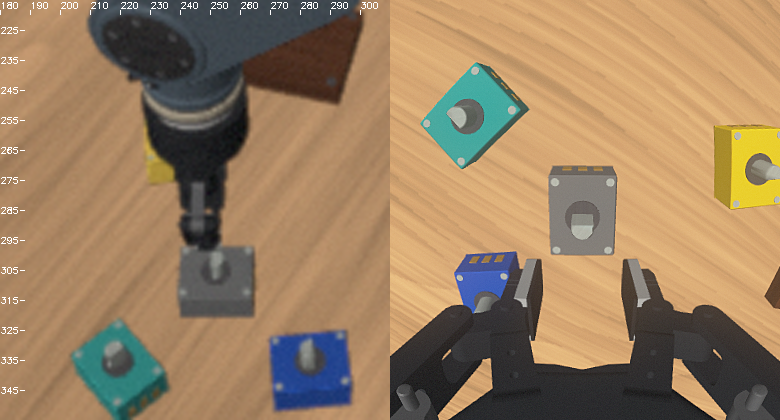

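The module has not moved; in the wrist view the finger tips at (241,259)/(323,259) look higher than nominal. I solve for where the tips really are in the tool frame.

```bash
python3 - <<'E'
from h import *
from scipy.optimize import least_squares
s=readout.sense();p=s['tcp_pos'];R=Ro.from_quat(s['tool_rot']).as_matrix();print(s['finger_gap'],s['tcp_pos'])
for gap in(.040,.050):
    for sg,u in((-1,240.7),(1,323.2)):
        f=lambda q:np.array(proj('wg',p+R@[q[0],sg*gap/2,q[1]],True))-[u,259.2]
        r=least_squares(f,[0,0]);print(gap,sg,(r.x*1000).round(1),r.cost)
E
```

```text
0.46298795039237167 [0.45881981 0.25630679 0.09757317]
0.04 -1 [ 10.5 -29.3] 1.6155871338926322e-27
0.04 1 [ 11.7 -31.7] 1.6155871338926322e-27
0.05 -1 [-7.9  6. ] 1.6155871338926322e-27
0.05 1 [-6.3  2.8] 0.0
```

```bash
python3 - <<'E'
from h import *
s=readout.sense();p=s['tcp_pos'];R=Ro.from_quat(s['tool_rot']).as_matrix()
for sg in(-1,1):
  for z in(-.03,-.015,.005): print(sg,z,[np.round(proj('sg',p+R@[0,sg*w,z])) for w in(.02,.032)])
a=crop('sg',247,290,40,30,10);b=crop('wg',282,290,100,60,4);h=np.zeros((600,400,3),np.uint8);h[:300]=a;h[300:540]=b;cv2.imwrite('pics/c6.png',h)
E
```

```text
-1 -0.03 [array([250., 294.]), array([250., 299.])]
-1 -0.015 [array([250., 297.]), array([250., 302.])]
-1 0.005 [array([251., 301.]), array([250., 306.])]
1 -0.03 [array([251., 280.]), array([251., 276.])]
1 -0.015 [array([251., 283.]), array([251., 279.])]
1 0.005 [array([251., 287.]), array([252., 283.])]
```

View pics/c6.png

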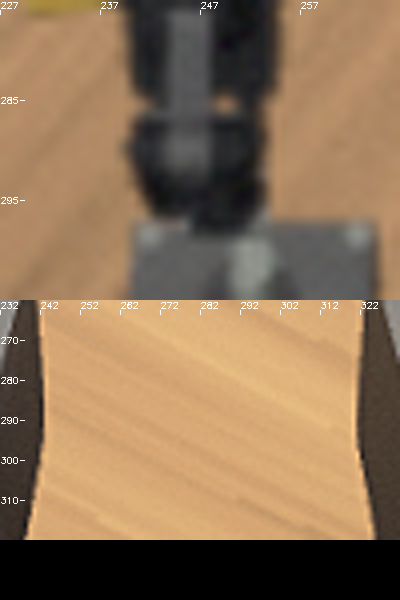

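The crop shows the finger ends about 25–30 mm behind the reported TCP (side view, tip at (245,297)). I check this against the gripper body's outline and the fully open view.

```bash
python3 - <<'E'
from h import *
s=readout.sense();p=s['tcp_pos'];R=Ro.from_quat(s['tool_rot']).as_matrix()
for x in(.038,.0425):
  for z in(-.065,-.095): print(x,z,np.round(proj('wg',p+R@[x,0,z],True)),np.round(proj('wg',p+R@[x,.03,z],True)))
a=cv2.cvtColor(cv2.imread('pics/wg.png'),6);print(a[330:420:5,282].tolist()); print(a[330:420:5,260].tolist())
# fully open view w1: tip inner front corners (193,270),(370,270)
p=np.array([.4425,-.2003,.2055]);c=.3123;R=np.array([[np.cos(c),np.sin(c),0],[np.sin(c),-np.cos(c),0],[0,0,-1]])
for z in(-.005,-.03,-.04): print(z,[np.round(proj('w1',p+R@[.011,sg*.0427,z],True)) for sg in(-1,1)])
E
```

```text
0.038 -0.065 [282. 237.] [365. 236.]
0.038 -0.095 [282. 282.] [389. 279.]
0.0425 -0.065 [282. 225.] [366. 225.]
0.0425 -0.095 [282. 267.] [392. 265.]
[170, 173, 180, 182, 186, 178, 188, 191, 35, 42, 45, 43, 43, 44, 45, 43, 41, 44]
[180, 182, 190, 168, 193, 188, 191, 104, 52, 42, 46, 45, 45, 43, 43, 44, 46, 38]
-0.005 [array([207., 237.]), array([360., 237.])]
-0.03 [array([197., 258.]), array([371., 258.])]
-0.04 [array([192., 268.]), array([376., 268.])]
```

Emit:
{"fn": "send_rows", "kwargs": {"commands": "75 0 0 0 0;75 0 0 0 0;75 0.05 -0.02 0.8 0;75 0 0 0.8 0;75 0 0 0.8 0;75 0 0 0.8 0;75 0 0 0.6 0;75 0 0 0.4 0;75 0 0 0.3 0;75 0 0 0 0"}}

```text
t: 7.82
tcp_pos: [0.4593, 0.2571, 0.0069]
tool_rot: [0.96, 0.281, -0.001, 0.0]
force: [0.2, 0.4, 0.1]
finger_gap: 0.876
gripper_force: 0.0
```

Emit:
{"fn": "send_rows", "kwargs": {"commands": "75 0 0 0.3 0;75 0 0 0.2 0;75 0 0 0 0;40 0 0 0 0;40 0 0 0 0;40 0 0 0 0;40 0 0 0 0;40 0 0 0 0"}}

```text
t: 8.48
tcp_pos: [0.4605, 0.2575, -0.0011]
tool_rot: [0.96, 0.281, 0.001, 0.0]
force: [-1.2, 0.0, 6.1]
finger_gap: 0.571
gripper_force: 53.0
```

Emit:
{"fn": "send_rows", "kwargs": {"commands": "70 0 0 0 0;70 0 0 0 0;70 -0.02 0.03 0.2 0;70 0 0 0.3 0;70 0 0 0 0;40 0 0 0 0;40 0 0 0 0;40 0 0 0 0;40 0 0 0 0;40 0 0 0 0;40 0 0 0 0"}}

```text
t: 9.4
tcp_pos: [0.46, 0.2566, -0.0119]
tool_rot: [0.96, 0.281, -0.0, 0.0]
force: [0.1, 0.4, -3.6]
finger_gap: 0.576
gripper_force: 53.2
```

```bash
python3 - <<'E'
from h import *
snap('wrist','wh');plan(.460,.2565,-.011,.567)
E
```

```text
t 9.45 tcp [ 0.46    0.2566 -0.0119] yaw 0.5699 dist [ 0.     -0.0001  0.0009]
no-turn units x -0.00 y 0.01 z -0.05 spin 0.04
in target-yaw axes x -0.00 y 0.01
```

Emit:
{"fn": "send_rows", "kwargs": {"commands": "40 0 0 0 0;40 0 0 -0.3 0;40 0 0 -0.8 0;40 0 0 -1 0;40 0 0 -1 0;40 0 0 -0.8 0;40 0 0 0 0;40 0 0 0 0;40 0 0 0 0", "grip_force": 70}}

```text
t: 10.2
tcp_pos: [0.4595, 0.2565, 0.0657]
tool_rot: [0.96, 0.281, -0.001, 0.0]
force: [-0.6, 0.4, -2.0]
finger_gap: 0.572
gripper_force: 72.9
```

```bash
cat >> h.py <<'E'
def rect(f,cx,cy,z,c,fish=True,half=.06,res=.00025):
    # top-down view on plane z: columns = along yaw c, rows = across (left = -row)
    s=np.load('pics/'+f+'.npz');K=s['intrinsics'];M=Ro.from_quat(s['rotation']).as_matrix()
    n=int(2*half/res);g=(np.arange(n)-n/2+.5)*res;X,Y=np.meshgrid(g,-g)
    P=np.stack([cx+X*np.cos(c)-Y*np.sin(c),cy+X*np.sin(c)+Y*np.cos(c),np.full_like(X,z)],-1)-s['eye']
    q=P@M
    if fish:
        r=np.hypot(q[...,0],q[...,1])+1e-12;k=np.arctan2(r,q[...,2])/r
    else:k=1/q[...,2]
    return cv2.remap(cv2.imread(f'pics/{f}.png'),(K[0,0]*q[...,0]*k+K[0,2]).astype('f4'),(K[1,1]*q[...,1]*k+K[1,2]).astype('f4'),cv2.INTER_CUBIC),g
E
python3 - <<'E'
from h import *
snap('wrist','wi');s=readout.sense();p=s['tcp_pos'];c=yaw();plan(.5517,-.005,.068,.308)
print(s['finger_gap'],s['gripper_force'],s['force'])
def meas(f,cx,cy,z,c):
    im,g=rect(f,cx,cy,z,c);hsv=cv2.cvtColor(im,40)
    m=((hsv[...,1]<45)&(hsv[...,2]>95)).astype('u1');m=cv2.morphologyEx(m,3,np.ones((9,9)));
    n,l,st,ce=cv2.connectedComponentsWithStats(m)
    for i in range(1,n):
        if st[i,4]>3000:
            (a,b),(w,h),an=cv2.minAreaRect(cv2.findContours((l==i).astype('u1'),0,1)[0][0])
            print('x %.4f y %.4f size %.4f %.4f ang %.2f area %d'%(g[0]+a*.00025,-(g[0]+b*.00025),w*.00025,h*.00025,an,st[i,4]))
meas('wm',.4597,.2563,.04,.567)
meas('wi',p[0],p[1],p[2]+.0119+.04,c)
im,g=rect('wi',p[0],p[1],p[2]+.0519,c);cv2.imwrite('pics/r_wi.png',im)
hs=cv2.cvtColor(im,40);print(hs[240,::16].tolist())
E
```

```text
t 10.25 tcp [0.4592 0.2564 0.0653] yaw 0.5697 dist [ 0.0925 -0.2614  0.0027]
no-turn units x -3.15 y 13.50 z -0.13 spin 3.75
in target-yaw axes x 0.45 y 13.86
0.5651972202901759 72.88222432136536 [ 0.56953979  0.47643494 -1.57573296]
x 0.0001 y 0.0003 size 0.0493 0.0630 ang 90.00 area 48945
x 0.0062 y 0.0003 size 0.0708 0.0752 ang 90.00 area 60117
[[110, 16, 49], [140, 16, 49], [105, 10, 49], [90, 5, 48], [105, 10, 51], [16, 112, 225], [16, 112, 221], [15, 125, 218], [42, 14, 185], [42, 13, 189], [70, 12, 193], [40, 11, 143], [41, 14, 141], [39, 13, 140], [40, 11, 139], [45, 11, 138], [150, 3, 96], [60, 3, 98], [170, 9, 87], [24, 10, 126], [38, 8, 128], [20, 6, 128], [15, 8, 128], [25, 13, 120], [17, 22, 106], [19, 144, 150], [16, 90, 155], [17, 114, 220], [16, 115, 221], [17, 114, 222]]
```

```bash
cat >> h.py <<'E'
def blobs(f,cx,cy,z,c,lo=165,fish=True,smax=60,half=.06):
    im,g=rect(f,cx,cy,z,c,fish,half);hsv=cv2.cvtColor(im,40)
    m=((hsv[...,1]<smax)&(hsv[...,2]>lo)).astype('u1');m=cv2.morphologyEx(m,2,np.ones((5,5)))
    n,l,st,ce=cv2.connectedComponentsWithStats(m)
    for i in range(1,n):
        if 150<st[i,4]<6000: print('x %.4f y %.4f area %.1f mm2 w %.1f h %.1f'%(g[0]+ce[i,0]*.00025,-(g[0]+ce[i,1]*.00025),st[i,4]/16,st[i,2]/4,st[i,3]/4))
E
python3 - <<'E'
from h import *
p=readout.sense()['tcp_pos'];c=yaw()
print('wm');blobs('wm',.4597,.2563,.04,.567)
for lo in(165,180):
    print('wi',lo);blobs('wi',p[0],p[1],p[2]+.0519,c,lo)
E
```

```text
wm
x -0.0270 y 0.0202 area 24.8 mm2 w 5.5 h 5.5
x 0.0271 y 0.0201 area 23.8 mm2 w 5.2 h 5.2
x -0.0011 y 0.0007 area 132.7 mm2 w 10.5 h 15.0
x -0.0271 y -0.0199 area 23.8 mm2 w 5.5 h 5.2
x 0.0270 y -0.0200 area 24.9 mm2 w 5.5 h 5.5
wi 165
x -0.0006 y 0.0314 area 10.6 mm2 w 4.2 h 3.2
x -0.0277 y 0.0203 area 27.4 mm2 w 5.8 h 6.0
x 0.0267 y 0.0204 area 27.6 mm2 w 6.0 h 5.8
x -0.0234 y 0.0004 area 204.6 mm2 w 13.8 h 18.0
x -0.0276 y -0.0199 area 27.8 mm2 w 5.8 h 6.0
x 0.0267 y -0.0199 area 28.0 mm2 w 6.0 h 5.8
x -0.0005 y -0.0310 area 12.6 mm2 w 4.5 h 3.8
wi 180
x 0.0267 y 0.0204 area 25.3 mm2 w 5.5 h 5.8
x -0.0277 y 0.0203 area 24.2 mm2 w 5.2 h 5.5
x -0.0238 y 0.0005 area 175.8 mm2 w 12.2 h 17.2
x -0.0277 y -0.0199 area 24.3 mm2 w 5.2 h 5.5
x 0.0267 y -0.0199 area 25.5 mm2 w 5.5 h 5.8
x -0.0005 y -0.0309 area 9.8 mm2 w 4.0 h 3.2
```

Emit:
{"fn": "send_rows", "kwargs": {"commands": "40 -0.2 0.8 -0.25 0;40 -0.22 0.96 0 0;40 -0.22 0.96 0 0;40 -0.22 0.96 0 0;40 -0.22 0.96 0 0;40 -0.22 0.96 0 0;40 -0.22 0.96 0 0;40 -0.22 0.96 0 0;40 -0.22 0.96 0 0;40 -0.22 0.96 0 0;40 -0.22 0.96 0 0;40 -0.22 0.96 0 0;40 -0.22 0.96 0 0;40 -0.22 0.7 0 0.75;40 -0.05 0.42 0 1;40 0 0 0 1;40 0 0 0 1;40 0 0 0 0;40 0 0 0 0"}}

```text
t: 11.83
tcp_pos: [0.5514, -0.0033, 0.07]
tool_rot: [0.988, 0.154, -0.001, -0.0]
force: [-1.1, -0.5, -2.6]
finger_gap: 0.571
gripper_force: 72.9
```

```bash
python3 - <<'E'
from h import *
snap('wrist','wj');snap('side','sj');plan(.5521,-.0049,.03,.308)
p=readout.sense()['tcp_pos'];c=yaw();blobs('wj',p[0],p[1],p[2]+.0519,c,175)
E
```

```text
t 11.93 tcp [ 0.5518 -0.0032  0.0705] yaw 0.3096 dist [ 0.0003 -0.0017 -0.0405]
no-turn units x -0.01 y 0.09 z 2.02 spin 0.02
in target-yaw axes x -0.01 y 0.09
x -0.0006 y 0.0312 area 11.6 mm2 w 4.2 h 3.5
x 0.0265 y 0.0203 area 27.5 mm2 w 5.8 h 6.0
x -0.0275 y 0.0202 area 27.7 mm2 w 6.0 h 5.8
x -0.0234 y 0.0005 area 198.6 mm2 w 13.2 h 18.0
x -0.0274 y -0.0197 area 27.8 mm2 w 5.8 h 6.0
x 0.0265 y -0.0197 area 27.6 mm2 w 6.0 h 5.8
x -0.0006 y -0.0307 area 11.9 mm2 w 4.5 h 3.5
```

Emit:
{"fn": "send_rows", "kwargs": {"commands": "40 -0.01 0.09 0.5 0;40 0 0 0.8 0;40 0 0 0.8 0;40 0 0 0.5 0;40 0 0 0 0;40 0 0 0 0"}}

```text
t: 12.43
tcp_pos: [0.5521, -0.005, 0.0184]
tool_rot: [0.988, 0.154, -0.001, -0.0]
force: [-0.6, -0.3, -1.8]
finger_gap: 0.573
gripper_force: 72.9
```

```bash
python3 - <<'E'
from h import *
snap('wrist','wk');plan(.5521,-.0049,-.0019,.308)
p=readout.sense()['tcp_pos'];c=yaw();blobs('wk',p[0],p[1],p[2]+.0519,c,175)
E
```

```text
t 12.48 tcp [ 0.5528 -0.0052  0.0191] yaw 0.3083 dist [-0.0007  0.0003 -0.021 ]
no-turn units x -0.03 y -0.02 z 1.05 spin 0.00
in target-yaw axes x -0.03 y -0.02
x -0.0007 y 0.0316 area 11.8 mm2 w 4.5 h 3.5
x -0.0276 y 0.0206 area 28.1 mm2 w 5.8 h 6.0
x 0.0263 y 0.0206 area 27.6 mm2 w 5.8 h 5.8
x -0.0234 y 0.0009 area 204.7 mm2 w 14.0 h 18.0
x -0.0275 y -0.0193 area 28.2 mm2 w 6.0 h 6.0
x 0.0263 y -0.0193 area 28.5 mm2 w 6.0 h 6.0
x -0.0007 y -0.0303 area 12.6 mm2 w 4.5 h 3.8
```

Emit:
{"fn": "send_rows", "kwargs": {"commands": "40 0 0 0.2 0;40 0 0 0.2 0;40 0 0 0.15 0;40 0 0 0 0;40 0 0 0 0"}}

```text
t: 12.9
tcp_pos: [0.5526, -0.0051, 0.0082]
tool_rot: [0.988, 0.153, -0.0, -0.0]
force: [0.7, 0.7, -3.2]
finger_gap: 0.574
gripper_force: 72.9
```

Emit:
{"fn": "send_rows", "kwargs": {"commands": "40 0 0 0.15 0;40 0 0 0.15 0;40 0 0 0.1 0;40 0 0 0.05 0;40 0 0 0 0;40 0 0 0 0"}}

```text
t: 13.4
tcp_pos: [0.5527, -0.0051, -0.0009]
tool_rot: [0.988, 0.153, -0.0, -0.0]
force: [-0.4, 0.4, -2.3]
finger_gap: 0.568
gripper_force: 72.9
```

Emit:
{"fn": "send_rows", "kwargs": {"commands": "40 0 0 0.05 0;40 0 0 0.05 0;40 0 0 0 0;40 0 0 0 0"}}

```text
t: 13.73
tcp_pos: [0.553, -0.0052, -0.0019]
tool_rot: [0.988, 0.153, 0.0, 0.0]
force: [-1.4, 0.5, 6.3]
finger_gap: 0.572
gripper_force: 73.9
```

Contact with the floor (force up). Press a little more, release, rise.

Emit:
{"fn": "send_rows", "kwargs": {"commands": "40 0 0 0.05 0;40 0 0 0 0;60 0 0 0 0;60 0 0 0 0;60 0 0 0 0;75 0 0 -0.3 0;85 0 0 -0.9 0;85 0 0 -1 0;85 0 0 -1 0;85 0 0 -1 0;85 -0.8 0 -0.8 0;85 -0.9 0 0 0;85 -0.9 0 0 0;85 -0.9 0 0 0;85 -0.5 0 0 0;85 0 0 0 0;85 0 0 0 0;85 0 0 0 0"}}

```text
t: 15.23
tcp_pos: [0.478, -0.0297, 0.0964]
tool_rot: [0.988, 0.153, 0.001, 0.0]
force: [-0.0, -0.1, -0.3]
finger_gap: 0.994
gripper_force: 0.0
```

```bash
python3 - <<'E'
from h import *
snap('wrist','wl');plan(.4,-.2,.1,.308)
for z in(.049,.05,.051): print(z);blobs('wl',.5516,-.0049,z,.308,165)
# fixture screws: dark bluish - compare with wood hue
for f in('wf','wl'):
    im,g=rect(f,.5516,-.0049,.024,.308,half=.07);h=cv2.cvtColor(im,40).astype(int);m=((h[...,1]<75)&(h[...,2]<140)&(h[...,2]>70)).astype('u1');m=cv2.morphologyEx(m,2,np.ones((7,7)))
    n,l,st,ce=cv2.connectedComponentsWithStats(m)
    print(f,[(round((g[0]+ce[i,0]*.00025)*1e3,1),round(-(g[0]+ce[i,1]*.00025)*1e3,1),int(st[i,4]/16)) for i in range(1,n) if 400<st[i,4]<2500])
E
```

```text
t 15.28 tcp [ 0.478  -0.0296  0.0963] yaw 0.3081 dist [-0.078  -0.1704  0.0037]
no-turn units x -6.30 y 6.94 z -0.18 spin 0.00
in target-yaw axes x -6.30 y 6.94
0.049
x -0.0263 y 0.0197 area 27.4 mm2 w 5.8 h 6.0
x 0.0281 y 0.0198 area 27.5 mm2 w 5.8 h 6.0
x -0.0017 y -0.0000 area 150.1 mm2 w 11.2 h 16.0
x -0.0263 y -0.0205 area 27.5 mm2 w 5.8 h 6.0
x 0.0281 y -0.0205 area 28.1 mm2 w 5.8 h 6.0
0.05
x -0.0261 y 0.0196 area 27.0 mm2 w 5.8 h 5.8
x 0.0280 y 0.0197 area 27.0 mm2 w 5.8 h 5.8
x -0.0016 y 0.0000 area 148.5 mm2 w 11.2 h 16.0
x -0.0261 y -0.0204 area 26.7 mm2 w 5.8 h 5.8
x 0.0279 y -0.0204 area 27.9 mm2 w 5.8 h 6.0
0.051
x -0.0261 y 0.0196 area 26.9 mm2 w 5.8 h 5.8
x 0.0279 y 0.0196 area 26.9 mm2 w 5.8 h 5.8
x -0.0016 y 0.0000 area 146.6 mm2 w 11.2 h 15.8
x 0.0279 y -0.0203 area 27.4 mm2 w 5.8 h 6.0
x -0.0260 y -0.0204 area 26.4 mm2 w 5.5 h 5.8
wf [(np.float64(-52.0), np.float64(43.1), 76), (np.float64(52.1), np.float64(43.1), 78), (np.float64(-52.1), np.float64(-43.0), 74), (np.float64(52.0), np.float64(-43.0), 77)]
wl [(np.float64(-52.1), np.float64(43.1), 76), (np.float64(52.1), np.float64(43.1), 78), (np.float64(-52.1), np.float64(-43.0), 75), (np.float64(52.0), np.float64(-43.0), 77)]
```

Emit:
{"fn": "send_rows", "kwargs": {"commands": "85 -0.36 0.9 0 0;85 -0.36 0.92 0 0;85 -0.37 0.93 0 0;85 -0.37 0.93 0 0;85 -0.37 0.93 0 0;85 -0.37 0.93 0 0;85 -0.37 0.93 0 0;85 -0.37 0.93 0 0;85 -0.37 0.93 0 0;85 -0.36 0.92 0 0;85 0 0 0 0;85 0 0 0 0;85 0 0 0 0"}}

```text
t: 16.37
tcp_pos: [0.4627, -0.2272, 0.0959]
tool_rot: [0.988, 0.153, -0.0, -0.0]
force: [0.2, 0.3, -1.1]
finger_gap: 0.995
gripper_force: 0.0
```

```bash
python3 - <<'E'
from h import *
snap('wrist','wn');plan(.54,-.205,.1,.308)
u,v=proj('wn',(.54,-.205,.03),True);print(u,v)
u,v=int(u),int(v);cv2.imwrite('pics/c7.png',crop('wn',u,max(v,75),200,150,4))
E
```

```text
t 16.42 tcp [ 0.4625 -0.2268  0.096 ] yaw 0.3088 dist [0.0775 0.0218 0.004 ]
no-turn units x 4.02 y 0.14 z -0.20 spin 0.01
in target-yaw axes x 4.02 y 0.14
285.453970103426 105.46449682228578
```

View pics/c7.png

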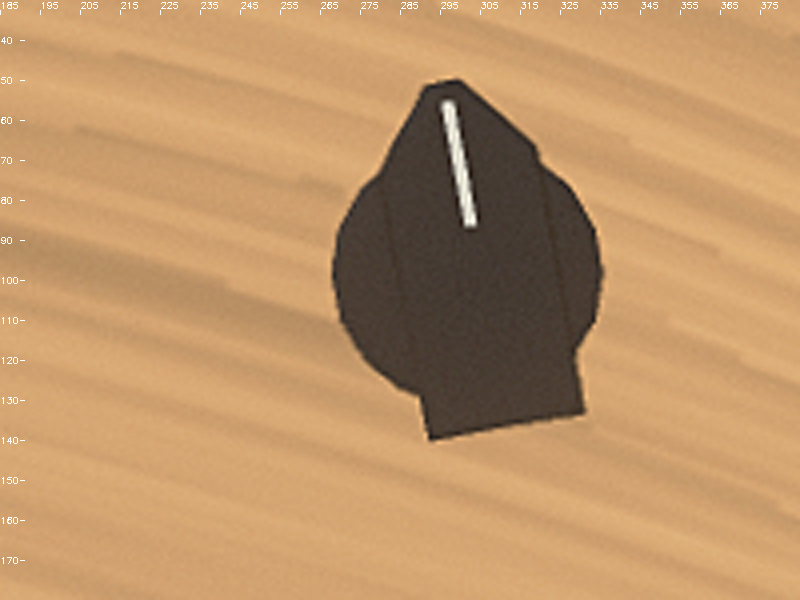

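The picture shows the knob with its white line from (302,87) to (297,55), tail corners at (292,140) and (331,133), skirt edges at u≈268 and 336; the nose points up the image, slightly left.

```bash
python3 - <<'E'
from h import *
q=lambda x,y,z:onz('wn',185+(x+.5)/4-.5,30+(y+.5)/4-.5,z,True)[:2]
a,b=q(430,440,.038),q(585,412,.038);w=b-a;print('tail width',np.hypot(*w),'ang',np.arctan2(w[1],w[0])+np.pi/2)
l0,l1=q(470,227,.038),q(448,100,.038);d=l1-l0;an=np.arctan2(d[1],d[0]);print('line len',np.hypot(*d),'ang',an)
for t in(an,np.arctan2(w[1],w[0])+np.pi/2): print('axis',(a+b)/2+.028*np.array([np.cos(t),np.sin(t)]))
n=np.array([-np.sin(an),np.cos(an)]);print('line-based lateral',(l0-(a+b)/2)@n)
s1,s2=q(332,270,.006),q(603,272,.006);print('skirt',s1,s2,np.hypot(*(s2-s1)),(s1+s2)/2)
# nose tip
print('nose from axis',q(442,81,.030)-((a+b)/2+.028*np.array([np.cos(an),np.sin(an)])))
E
```

```text
tail width 0.027558794325512243 ang 0.5021297829669455
line len 0.022589331290947697 ang 0.4769023927821715
axis [ 0.55024967 -0.21581592]
axis [ 0.54991754 -0.21519252]
line-based lateral 0.000950201356004973
skirt [ 0.5419485  -0.19005135] [ 0.5583735 -0.2405643] 0.053116270756270026 [ 0.550161   -0.21530783]
nose from axis [0.03030373 0.01663053]
```

Emit:
{"fn": "send_rows", "kwargs": {"commands": "60 0 0 0 -0.85;60 0 0 0 -0.84;60 0 0 0 -0.84;60 0.82 0.3 0 0;60 0.83 0.3 0 0;60 0.83 0.31 0 0;60 0.83 0.31 0.3 0;60 0.83 0.31 0.6 0;60 0 0 0.9 0;60 0 0 0.9 0;60 0 0 0.9 0;60 0 0 0.6 0;60 0 0 0 0;60 0 0 0 0"}}

```text
t: 17.58
tcp_pos: [0.5498, -0.2155, 0.0118]
tool_rot: [0.971, 0.24, -0.001, -0.001]
force: [-0.2, 0.4, 0.2]
finger_gap: 0.702
gripper_force: 0.0
```

```bash
python3 - <<'E'
from h import *
snap('wrist','wo');plan(.55,-.2153,-.013,.485)
E
```

```text
t 17.63 tcp [ 0.5504 -0.2161  0.0125] yaw 0.4853 dist [-0.0004  0.0008 -0.0255]
no-turn units x -0.00 y -0.04 z 1.28 spin 0.00
in target-yaw axes x -0.00 y -0.04
```

Emit:
{"fn": "send_rows", "kwargs": {"commands": "60 0 -0.02 0.5 0;60 0 0 0.5 0;60 0 0 0.25 0;60 0 0 0 0;22 0 0 0 0;22 0 0 0 0;22 0 0 0 0;22 0 0 0 0;22 0 0 0 0;22 0 0 0 0", "grip_force": 50}}

```text
t: 18.47
tcp_pos: [0.5503, -0.2163, -0.0124]
tool_rot: [0.971, 0.24, 0.0, 0.0]
force: [0.4, -0.8, 1.3]
finger_gap: 0.319
gripper_force: 50.1
```

Emit:
{"fn": "send_rows", "kwargs": {"commands": "22 0 0 -0.3 0;22 0 0 -0.8 0;22 0 0 -1 0;22 0 0 -1 0;22 0 0 -1 0;22 0 0 -1 0;22 0 0 0 0;22 0 0 0 0;22 0 0 0 0"}}

```text
t: 19.22
tcp_pos: [0.5493, -0.2157, 0.0887]
tool_rot: [0.971, 0.24, -0.0, -0.0]
force: [0.4, 0.9, -0.5]
finger_gap: 0.316
gripper_force: 49.8
```

```bash
cat >> h.py <<'E'
def knob(f,p,c,z):
    im,g=rect(f,p[0],p[1],z,c);h=cv2.cvtColor(im,40)
    m=((h[...,1]<60)&(h[...,2]>140)).astype('u1')
    n,l,st,ce=cv2.connectedComponentsWithStats(m)
    for i in range(1,n):
        if 100<st[i,4]<5000:
            (a,b),(w,hh),an=cv2.minAreaRect(np.argwhere(l==i)[:,::-1].astype('f4'))
            print('blob x %.4f y %.4f  %.4f x %.4f ang %.1f'%(g[0]+a*.00025,-(g[0]+b*.00025),w*.00025,hh*.00025,an))
E
python3 - <<'E'
from h import *
snap('wrist','wp');p=readout.sense()['tcp_pos'];c=yaw();plan(.5526,-.0050,.09,.308)
print('on bench, before:');knob('wn',(.55,-.2153),.485,.038)
print('held:');knob('wp',p,c,p[2]+.0504)
im,g=rect('wp',p[0],p[1],p[2]+.0504,c)
v=cv2.cvtColor(im,6);print('col scan x', [int(x) for x in v[240,::12]]);print('row scan at x=-25',[int(x) for x in v[::12,140]])
E
```

```text
t 19.27 tcp [ 0.549  -0.2155  0.0881] yaw 0.4846 dist [0.0036 0.2105 0.0019]
no-turn units x 5.06 y -9.23 z -0.09 spin 2.53
in target-yaw axes x 3.36 y -9.97
on bench, before:
blob x 0.0186 y 0.0003  0.0022 x 0.0220 ang 88.8
held:
blob x 0.0098 y 0.0182  0.0241 x 0.0058 ang 8.7
blob x 0.0186 y 0.0001  0.0020 x 0.0220 ang 90.0
blob x 0.0100 y -0.0183  0.0057 x 0.0243 ang 81.0
col scan x [49, 44, 52, 46, 37, 35, 192, 192, 192, 207, 200, 38, 47, 48, 50, 48, 49, 52, 50, 49, 51, 50, 51, 224, 226, 225, 225, 222, 222, 225, 70, 69, 66, 67, 215, 186, 187, 194, 197, 189]
row scan at x=-25 [52, 48, 46, 60, 56, 59, 57, 53, 53, 48, 53, 50, 52, 51, 180, 206, 49, 50, 48, 51, 50, 48, 47, 48, 53, 186, 178, 50, 52, 53, 50, 49, 49, 59, 66, 67, 72, 67, 61, 60]
```

Emit:
{"fn": "send_rows", "kwargs": {"commands": "22 0.5 -0.92 0 0;22 0.5 -0.92 0 0;22 0.5 -0.92 0 0;22 0.5 -0.92 0 0;22 0.5 -0.92 0 0;22 0.5 -0.92 0 0;22 0.5 -0.92 0 0;22 0.51 -0.93 0 0;22 0.51 -0.93 0 0;22 0.52 -0.93 0 0;22 0 0 0 0.85;22 0 0 0 0.84;22 0 0 0 0.84;22 0 0 0 0;22 0 0 0 0;22 0 0 0 0"}}

```text
t: 20.6
tcp_pos: [0.5526, -0.0058, 0.0884]
tool_rot: [0.988, 0.154, -0.001, -0.0]
force: [-0.9, 0.2, -1.1]
finger_gap: 0.316
gripper_force: 49.7
```

```bash
python3 - <<'E'
from h import *
snap('wrist','wq');plan(.5526,-.0050,.062,.308)
p=readout.sense()['tcp_pos'];knob('wq',p,yaw(),p[2]+.0504)
E
```

```text
t 20.65 tcp [ 0.5528 -0.0059  0.0886] yaw 0.3087 dist [-0.0002  0.0009 -0.0266]
no-turn units x 0.01 y -0.04 z 1.33 spin 0.01
in target-yaw axes x 0.01 y -0.04
blob x 0.0099 y 0.0185  0.0239 x 0.0060 ang 8.9
blob x 0.0186 y 0.0006  0.0020 x 0.0220 ang 90.0
blob x 0.0101 y -0.0177  0.0059 x 0.0241 ang 80.9
```

Emit:
{"fn": "send_rows", "kwargs": {"commands": "22 0 -0.02 0.5 0;22 0 0 0.5 0;22 0 0 0.2 0;22 0 0 0 0;22 0 0 0 0;22 0 0 0 0"}}

```text
t: 21.15
tcp_pos: [0.5531, -0.0055, 0.0651]
tool_rot: [0.988, 0.153, -0.0, -0.0]
force: [0.4, -0.1, -0.7]
finger_gap: 0.317
gripper_force: 49.7
```

```bash
python3 - <<'E'
from h import *
snap('wrist','wr');plan(.5526,-.0050,.0456,.308);s=readout.sense();print(s['force'])
p=s['tcp_pos'];knob('wr',p,yaw(),p[2]+.0504)
im,g=rect('wr',.5516,-.0049,.024,.308,half=.07);h=cv2.cvtColor(im,40).astype(int);m=((h[...,1]<75)&(h[...,2]<140)&(h[...,2]>70)).astype('u1');m=cv2.morphologyEx(m,2,np.ones((7,7)))
n,l,st,ce=cv2.connectedComponentsWithStats(m)
print([(round((g[0]+ce[i,0]*.00025)*1e3,1),round(-(g[0]+ce[i,1]*.00025)*1e3,1),int(st[i,4]/16)) for i in range(1,n) if 400<st[i,4]<2500])
blobs('wr',.5516,-.0049,.05,.308,165)
E
```

```text
t 21.20 tcp [ 0.5533 -0.0055  0.0654] yaw 0.3080 dist [-0.0007  0.0005 -0.0198]
no-turn units x -0.02 y -0.03 z 0.99 spin 0.00
in target-yaw axes x -0.02 y -0.03
[ 0.15075068 -0.41873384 -0.52761792]
blob x 0.0098 y 0.0185  0.0241 x 0.0059 ang 8.9
blob x 0.0186 y 0.0006  0.0020 x 0.0220 ang 90.0
blob x 0.0099 y -0.0177  0.0058 x 0.0240 ang 81.0
[(np.float64(51.4), np.float64(42.5), 59), (np.float64(-15.4), np.float64(28.6), 122), (np.float64(-47.2), np.float64(-43.4), 153), (np.float64(51.9), np.float64(-43.0), 74)]
x -0.0441 y 0.0282 area 28.3 mm2 w 7.2 h 6.5
x 0.0278 y 0.0197 area 30.5 mm2 w 6.0 h 6.0
x -0.0157 y -0.0004 area 106.7 mm2 w 34.5 h 3.2
x 0.0278 y -0.0204 area 30.9 mm2 w 6.2 h 6.2
x -0.0441 y -0.0294 area 27.5 mm2 w 7.2 h 6.2
```

Emit:
{"fn": "send_rows", "kwargs": {"commands": "22 -0.025 -0.015 0.1 0;22 0 0 0.15 0;22 0 0 0.1 0;22 0 0 0 0;22 0 0 0 0"}}

```text
t: 21.62
tcp_pos: [0.5523, -0.0052, 0.0581]
tool_rot: [0.988, 0.153, -0.0, -0.0]
force: [-0.7, -0.4, -1.0]
finger_gap: 0.315
gripper_force: 49.7
```

Emit:
{"fn": "send_rows", "kwargs": {"commands": "22 0 0 0.15 0;22 0 0 0.15 0;22 0 0 0.15 0;22 0 0 0.1 0;22 0 0 0 0;22 0 0 0 0"}}

```text
t: 22.12
tcp_pos: [0.5523, -0.0053, 0.047]
tool_rot: [0.988, 0.153, -0.0, -0.0]
force: [0.6, -0.6, -0.1]
finger_gap: 0.317
gripper_force: 49.7
```

Emit:
{"fn": "send_rows", "kwargs": {"commands": "22 0 0 0.07 0;22 0 0 0 0;22 0 0 0 0;22 0 0 0 0;22 0 0 0.1 0;22 0 0 0.08 0;22 0 0 0 0;22 0 0 0 0"}}

```text
t: 22.78
tcp_pos: [0.5527, -0.0053, 0.0427]
tool_rot: [0.988, 0.153, 0.0, 0.0]
force: [0.0, 1.2, 4.5]
finger_gap: 0.317
gripper_force: 50.3
```

Emit:
{"fn": "send_rows", "kwargs": {"commands": "22 0 0 0.05 0;22 0 0 0.05 0;22 0 0 0 0;22 0 0 0 0"}}

```text
t: 23.12
tcp_pos: [0.5527, -0.0053, 0.0409]
tool_rot: [0.988, 0.153, 0.0, 0.0]
force: [-0.8, 0.1, 6.9]
finger_gap: 0.318
gripper_force: 50.5
```

Emit:
{"fn": "send_rows", "kwargs": {"commands": "22 0 0 0.05 0;22 0 0 0.05 0;22 0 0 0 0;22 0 0 0 0"}}

```text
t: 23.45
tcp_pos: [0.5528, -0.0053, 0.0404]
tool_rot: [0.988, 0.154, 0.001, 0.0]
force: [-4.8, -0.0, 17.0]
finger_gap: 0.317
gripper_force: 52.1
```

```bash
python3 - <<'E'
from h import *
snap('wrist','ws');s=readout.sense();print(s['t'],s['tcp_pos'],s['force'],s['gripper_force'])
p=s['tcp_pos'];knob('ws',p,yaw(),p[2]+.0504);blobs('ws',.5516,-.0049,.05,.308,165)
E
```

```text
23.5 [ 0.55275831 -0.00533599  0.04039784] [-3.98288603 -0.44694152 17.88363858] 52.1429702757996
blob x 0.0098 y 0.0185  0.0241 x 0.0059 ang 9.0
blob x 0.0372 y 0.0006  0.0152 x 0.0360 ang 0.0
blob x 0.0185 y 0.0004  0.0020 x 0.0222 ang 90.0
blob x 0.0098 y -0.0180  0.0058 x 0.0241 ang 81.1
x -0.0270 y 0.0245 area 21.4 mm2 w 6.2 h 5.5
x 0.0278 y 0.0198 area 31.6 mm2 w 6.0 h 6.5
x -0.0029 y -0.0003 area 81.1 mm2 w 30.0 h 3.0
x 0.0278 y -0.0204 area 30.8 mm2 w 6.0 h 6.2
x -0.0270 y -0.0254 area 20.8 mm2 w 6.2 h 5.2
```

Everything measures as it should: the knob has not slipped in the grip, the module is still seated, and the shaft is at its stop with about 18 N on it. Handing in.

```bash
python3 -c "
from h import *
print(sign_off())"
```

```text
the job is handed in; nothing more can be done
None
```

The module is seated square in the pocket, and the knob is home on the D-shaft with its nose the way the flat faces. The gripper is still pressing it down with the shaft at its stop, at about 18 N. I handed the job in at about 23.5 s; no verdict came back, so this is from my own measurements.

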